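Try the friction hinges of two seed boxes

ROBOT

A 6-joint arm with a two-finger parallel gripper is mounted at the origin on the work surface. World frame = base frame: x ahead of the robot, y to its left, z up, the work surface at z = 0. Lengths are in m, angles in rad, forces in N, time in s.
With the tool pointing down it reaches from about 0.375 to 0.975 m from the base axis. Payload 3.8 kg.
Tool frame: the origin (TCP) lies midway between the tips of the shut fingers; the grasp point (between the pads) lies 19 mm behind it; z points along the fingers, y is the line along which they close (so a half turn about z gives the same grasp; the last joint's range is limited). The gripper opens to 85 mm and grips with 20 to 120 N. Pads are 22 mm wide; open, the fingers measure 114 mm over their backs; the gripper's body (76 mm by 85 mm) begins 54 mm behind the grasp point. The pads swing forward as they close: fully open they stand 13 mm farther back than shut.
Start: joints at [1.074, 0.264, 1.604, -0, 1.274, -0.037], TCP at [0.3, 0.605, 0.231] pointing down, gripper open.
Joint ranges: [-2.63, 2.63], [-0.94, 2.18], [0.31, 2.57], [-1.31, 4.45], [0, 2.66], [-2.55, 2.55]. Speed limits (rad/s): [2.57, 2.57, 3.14, 3.14, 3.14, 3.14].

INTERFACE

Orientations are given as a rotation vector (axis times angle).
In Python, from workcell import status, read_camera, workorder, masks_of gives the robot as it stands.
- The arm moves only by the tool drive_tool, never from a script. Its argument "rows" is a list of rows, each a list of 7 numbers: the turn, a rotation vector about the tool's x, y, z in degrees, then the shift along the tool's x, y, z in m, then the opening, from 0 (shut) to 1 (fully open). In form: [[ax, ay, az, tx, ty, tz, claw], ...]. A call has 1 to 8 rows; each row shifts and turns the commanded pose from where the row before left it, along the tool's axes as they then stand; what a row does not reach is not made up. A row lasts 1/12 s, in which the tool goes at most 41.7 mm and 7.16 degrees, less where a joint would pass 70% of its speed; a pose out of reach is approached as far as the arm can. A call is refused whole if a number of a shift passes 0.0417 or a number of a turn 7.16, either way. A call with a gripper value outside its range is refused whole. The fingers move at their own pace and stop on an object; "force" is the grip in N (left out, the last holds). Time passes only in rows, so rows that do not move let the fingers close. It gives the time, the measured TCP pose, the force, the opening and the grip force at its end, in the units of the state.
- status.read_state(): the state, without advancing time (a new reading comes with each control period).
- read_camera(name): name is "scene" or "side" or "wrist"; returns a dict with "color" (400x640x3 uint8, red, green, blue), "intrinsics" (3x3 intrinsics, pixels), "world_from_camera" (4x4, takes a point from camera to world coordinates); the wrist camera has in their place "mount" (4x4, takes a point from camera to tool coordinates, whose origin is the TCP and whose axes are the flange's). Camera axes: x right, y up, looking along -z (the intrinsics and any distortion apply to the point x, -y, -z); pixel columns grow to the right and rows downward; lengths in m; the calibration is good to about 2 mm. A picture is of the moment at which its call begins: read the wrist's pose just before it. There is no depth.
- workorder.finish_job(): hands the job in; it is judged then, once.
Trained networks look in a picture, given as the dict that the camera call returned (one of the last four; its "shot" number tells which), for a name from the list of things; names that differ only in an ending like _2 or _b are one class to them, and where a whole thing is asked for, a point or a joint stands for the part that bears it (a point fixed in the world has none). Each returns a list of dicts, best first, with "score" (0 to 1); they miss things now and then, are a little off and sometimes report something else, mostly with a low value. They report only what shows in the picture. A call takes as long as a camera call.
- masks_of(picture, name): "mask" (400x640 bool, what is visible of it) and "bbox" ([left, top, right, bottom] in pixels, round what is visible of it).
The state is a dict: "time": time; "q": joint angles; "joint_vel": joint speeds; "joint_torque": joint torques, N m; "tool_pos": TCP position; "tcp_rot": TCP orientation; "wrist_force": force on the tool from outside, world axes, zero at the start; "torque": the same for the moment, N m; "width": opening from 0.0 (shut) to 1.0 (fully open); "grip_force": force on a finger pad.
Only numpy, scipy, OpenCV 4.12 (cv2) and the standard library are available. Lean on these libraries where they do the work, as an engineer would, in place of code of your own. Each camera call takes 0.05 s, during which the arm holds its last target. There are 200 camera calls.

TASK

One of the two plywood seed boxes has a slack lid hinge: take each lid by its bar, lift it to about half open (45 degrees), let go and see whether it stays. Leave the lid that stays standing half open by itself; once the other has sunk shut, press it near its front edge until its rubber collar is pushed fully home in the box, then hold it there with a firm, steady push for a moment, not so hard that the collar is spoiled. Leave everything else on the bench where it is.

Things in the scene. Friction and masses are not known exactly. Their poses are not given: they have to be found in the camera images.
- lid_a (a joint): lid angle of seed box a, rad: 0 shut, positive open, stop at 1.6. Lid: plywood, 160 x 200 x 12 mm, about 0.36 kg, hinged along its far edge, so the robot-side edge rises; both boxes look the same. A good hinge (friction about 0.6 N m) holds at any angle; a slack one sinks shut in 2 to 8 s from half open. Damped: turn it below 0.5 rad/s; lifting takes 3 to 9 N at the bar
- lid_a_bar (a point): middle of the pull bar of lid_a: a steel rod 10 mm thick, 110 mm long, parallel to the hinge, 48 mm in front of the lid's robot-side edge on two thin arms 50 mm either side of the middle; pinch it from above between the arms. 208 mm from the hinge line, about 110 to 130 mm above the bench when shut
- lid_a_press (a point): on the top face of lid_a's board, 25 mm behind its robot-side edge, midway across, 135 mm from the hinge line: where to press. The shut lid and its rubber collar slide down into the box under 3 to 7 N here (stay below 10 mm/s), by 3 to 12 mm that cannot be seen, then stop hard. Fully home: hold 9 N or more at the stop for half a second (aim for 14); over 25 N on the board spoils it
- lid_a_hinge (a point): middle of lid_a's hinge line, at the height of the board's underside when shut; its axes do not turn with the lid: x points from the bar side to the hinge (away from the robot), y along the hinge, z up. It is on a black rubber collar, pushed part way into the mouth of a fixed plywood box 160 mm deep (x), 200 wide (y), 110 high, let a little into the bench
- lid_b (a joint): lid angle of seed box b, rad: 0 shut, positive open, stop at 1.6. Lid: plywood, 160 x 200 x 12 mm, about 0.36 kg, hinged along its far edge, so the robot-side edge rises; both boxes look the same. A good hinge (friction about 0.6 N m) holds at any angle; a slack one sinks shut in 2 to 8 s from half open. Damped: turn it below 0.5 rad/s; lifting takes 3 to 9 N at the bar
- lid_b_bar (a point): middle of the pull bar of lid_b: a steel rod 10 mm thick, 110 mm long, parallel to the hinge, 48 mm in front of the lid's robot-side edge on two thin arms 50 mm either side of the middle; pinch it from above between the arms. 208 mm from the hinge line, about 110 to 130 mm above the bench when shut
- lid_b_press (a point): on the top face of lid_b's board, 25 mm behind its robot-side edge, midway across, 135 mm from the hinge line: where to press. The shut lid and its rubber collar slide down into the box under 3 to 7 N here (stay below 10 mm/s), by 3 to 12 mm that cannot be seen, then stop hard. Fully home: hold 9 N or more at the stop for half a second (aim for 14); over 25 N on the board spoils it
- lid_b_hinge (a point): middle of lid_b's hinge line, at the height of the board's underside when shut; its axes do not turn with the lid: x points from the bar side to the hinge (away from the robot), y along the hinge, z up. It is on a black rubber collar, pushed part way into the mouth of a fixed plywood box 160 mm deep (x), 200 wide (y), 110 high, let a little into the bench
- blue_pot: blue glazed pot, 120 mm across, 100 mm high; a bystander to leave alone. Origin at the centre of its underside
- clay_pot: terracotta pot, 100 mm across, 90 mm high; a bystander to leave alone. Origin at the centre of its underside
- plug_tray: red plastic plug tray of small cells, 160 x 220 x 45 mm; a bystander to leave alone. Origin at the centre of its underside
- seed_jar: small glass jar with a steel cap, 44 mm across, 75 mm high, between the boxes; a bystander to leave alone. Origin at the centre of its underside
- feed_bottle: green glass bottle, 66 mm across, 190 mm high; a bystander to leave alone. Origin at the centre of its underside
- dibber: birch dibber with a T grip, lying, 200 mm long, along its x; a bystander to leave alone. Origin at the centre of its underside
- cultivator: three-pronged steel hand cultivator with a wooden handle, lying, about 280 mm long along its x; a bystander to leave alone. Origin at the centre of its underside

How it is judged:
By the outcome, as a careful person would: the job done as asked, in the order asked, and still so for the second after the job is handed in, with the robot touching nothing.
It also fails if it takes over 69 s, if anything falls off the work surface, if the arm or the gripper's body presses on something with over 40 N, if the wrist force passes 120 N, or if a joint passes its speed limit or range.

## Working session

There is one attempt and no reset: what is moved stays moved. The work goes in short steps, Python scripts to look and compute and a tool call to move; the robot and the scene stay as the last step left them, time stands still between calls to the robot, and variables do not carry over. Pictures are saved under pics/ and viewed, at most 10 in all, crops included, and the job is handed in when it is done.

Besides the shell and the picture viewer there is one more tool, called after ">>>" by a JSON object that holds its "method" and its "body". drive_tool: Moves the arm, as the interface text tells. Its arguments: {"type":"object","properties":{"rows":{"type":"array"},"force":{"type":"number"}},"required":["rows"]}

```bash
mkdir -p pics; cat > h.py <<'E'
import numpy as np, cv2
from scipy.spatial.transform import Rotation as R
from workcell import status, read_camera, workorder, masks_of
def cast(p,uv,z):
    K=np.array(p["intrinsics"]);T=np.array(p["world_from_camera"])
    d=np.linalg.inv(K)@np.array([uv[0],uv[1],1.]);d=T[:3,:3]@(d*[1,-1,-1]);o=T[:3,3]
    return o+d*(z-o[2])/d[2]
def proj(p,X):
    K=np.array(p["intrinsics"]);T=np.array(p["world_from_camera"])
    c=T[:3,:3].T@(np.array(X)-T[:3,3])*[1,-1,-1];u=K@c;return u[:2]/u[2]
def save(p,n): cv2.imwrite(f"pics/{n}.png",cv2.cvtColor(p["color"],cv2.COLOR_RGB2BGR))
E
python3 - <<'E'
from h import *
s=status.read_state();print(s)
for n in("scene","side"):
    p=read_camera(n);save(p,n+"0");print(n,[k for k in p],p["intrinsics"],p["world_from_camera"])
    for o in("lid_a","lid_a_bar"):
        for m in masks_of(p,o)[:4]: print(o,m["score"],m["bbox"],m["mask"].sum())
E
```

```text
{'time': 0.0, 'q': array([ 1.07411587e+00,  2.64791709e-01,  1.60543381e+00,  3.14662469e-05,
        1.27369872e+00, -3.69043318e-02]), 'joint_vel': array([ 0.00078236, -0.0010571 ,  0.00105633, -0.00102689,  0.00072771,
       -0.00095155]), 'joint_torque': array([ 9.67317028e-04, -5.15091741e+01, -3.67327523e+01, -3.49309266e-05,
        1.26078946e-02,  1.73887707e-05]), 'tool_pos': array([0.29916122, 0.60423486, 0.22990376]), 'tcp_rot': array([-0.71573712, -3.05831134,  0.0035197 ]), 'wrist_force': array([ 0.03949804,  0.13382664, -0.94188936]), 'torque': array([-0.00347692, -0.00400505, -0.04626656]), 'grip_force': 0.0, 'width': 1.0026707806587487}
scene ['color', 'intrinsics', 'world_from_camera', 'shot'] [[451.44988484   0.         309.94999667]
 [  0.         451.44988484 197.13242785]
 [  0.           0.           1.        ]] [[ 0.58532921 -0.67065204  0.45564851  1.24379557]
 [ 0.81073734  0.49086655 -0.3189906  -0.55560266]
 [-0.00973092  0.55612577  0.83104118  1.4116224 ]
 [ 0.          0.          0.          1.        ]]
lid_a 0.74 [360.3, 137.4, 435.1, 194.2] 2133
lid_a 0.64 [252.1, 195.0, 330.7, 262.3] 2681
lid_a 0.4 [219.0, 274.2, 246.6, 306.3] 693
lid_a_bar 0.85 [359.5, 139.1, 431.1, 192.3] 2340
lid_a_bar 0.61 [255.1, 196.5, 330.4, 267.0] 2796
lid_a_bar 0.47 [202.7, 189.5, 237.8, 227.9] 1054
side ['color', 'intrinsics', 'world_from_camera', 'shot'] [[471.41211372   0.         319.17921815]
 [  0.         471.41211372 199.64261131]
 [  0.           0.           1.        ]] [[ 0.93404643  0.2812858  -0.2200808   0.13358556]
 [-0.35693112  0.71353433 -0.60288385 -1.10210111]
 [-0.01254746  0.64167519  0.76687386  1.43470274]
 [ 0.          0.          0.          1.        ]]
lid_a 0.86 [278.4, 117.3, 335.2, 155.0] 1383
lid_a 0.62 [312.0, 189.9, 388.0, 243.1] 2297
lid_a 0.4 [314.9, 189.4, 385.2, 244.7] 2324
lid_a_bar 0.92 [286.8, 115.2, 337.6, 156.7] 1376
```

View pics/scene0.png

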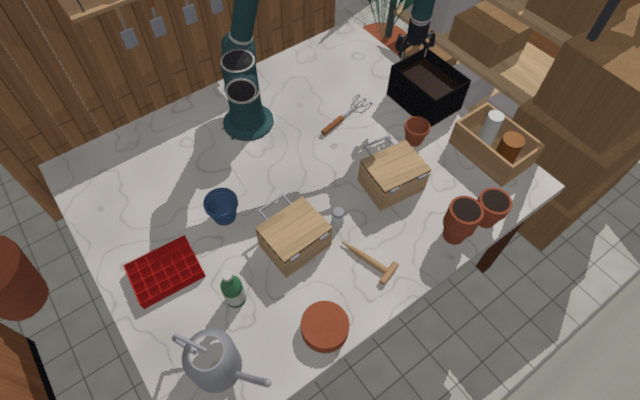

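View pics/side0.png

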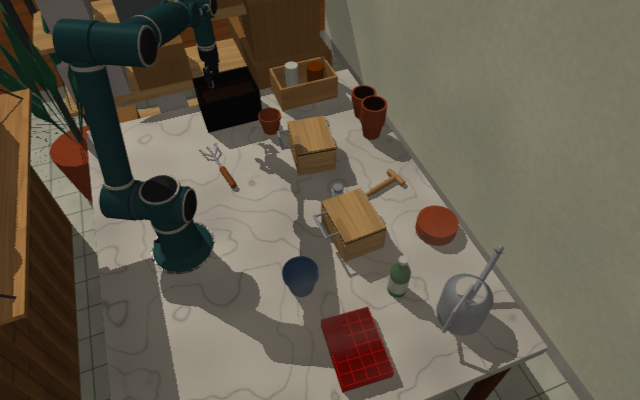

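The scene view shows one box at about (394,172), the other at (293,236), with bars on their upper-left sides. The side view shows them at (312,143) and (353,222). I'll enlarge them to read the lid corners.

```bash
python3 - <<'E'
import cv2,numpy as np
a=cv2.imread("pics/scene0.png");b=cv2.imread("pics/side0.png")
def c(im,x,y):
    o=cv2.resize(im[y:y+75,x:x+100],(400,300),interpolation=cv2.INTER_CUBIC)
    for i in range(0,100,10):
        cv2.putText(o,str(x+i),(i*4,8),0,.28,(0,0,255));cv2.line(o,(i*4,10),(i*4,14),(0,0,255))
        if i<75: cv2.putText(o,str(y+i),(0,i*4+3),0,.28,(0,0,255));cv2.line(o,(20,i*4),(24,i*4),(0,0,255))
    return o
cv2.imwrite("pics/crops.png",np.vstack([np.hstack([c(a,345,130),c(a,245,190)]),np.hstack([c(b,255,110),c(b,300,183)])]))
E
```

```text
(no output)
```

View pics/crops.png

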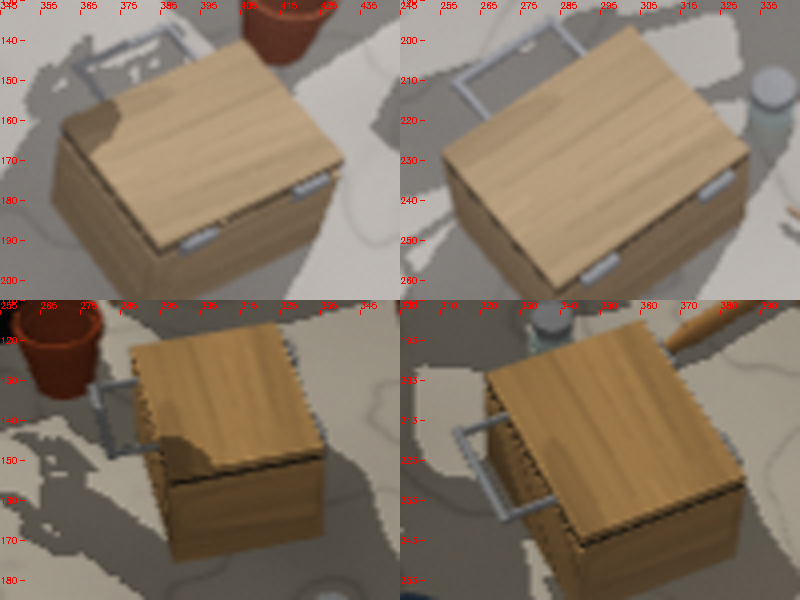

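Lid corners and bar ends can be read in both views; now I'll fit the poses.

```bash
cat > fit.py <<'E'
from h import *
from scipy.optimize import least_squares
cam={n:read_camera(n) for n in("scene","side")}
# order: front-, front+, back+, back-, bar-, bar+
D={1:dict(scene=[(360.75,161.75),(405.75,140),(430.75,170),(386.25,193),(363.75,147),(387.5,137)],
          side=[(298,155.75),(288,121.75),(323.75,116),(335.5,146.75),(283,149),(278.25,131.75)]),
   2:dict(scene=[(256,228),(303,196.75),(332,227.5),(284.25,262.75),(259.5,210),(283,195.5)],
          side=[(345.75,244.25),(321.75,201.25),(360,188),(385.75,228),(326.75,237.5),(314.5,216)])}
def pts(v):
    x,y,th,z,zb=v
    L=np.array([[-.16,-.1,z],[-.16,.1,z],[0,.1,z],[0,-.1,z],[-.208,-.052,zb],[-.208,.052,zb]])
    c,s=np.cos(th),np.sin(th)
    return np.c_[x+c*L[:,0]-s*L[:,1],y+s*L[:,0]+c*L[:,1],L[:,2]]
for k in D:
    f=lambda v:np.concatenate([(proj(cam[n],p)-np.array(q)+.375) for n in D[k] for p,q in zip(pts(v),D[k][n])])
    x0=np.r_[cast(cam["scene"],np.mean(D[k]["scene"][2:4],0),.12)[:2],0,.12,.12]
    r=least_squares(f,x0,loss="soft_l1")
    P=pts(r.x);print(k,"hinge",r.x[:2].round(4),"yaw deg",np.degrees(r.x[2]).round(2),"ztop,zbar",r.x[3:].round(4),"bar",P[4:].mean(0).round(4),"bardist",np.hypot(*P[4:,:2].mean(0)).round(3))
    print(np.abs(f(r.x)).round(1).reshape(-1,2).max(1))
E
python3 fit.py; python3 -c "
from h import *
s=status.read_state();print(R.from_rotvec(s['tcp_rot']).as_matrix().round(3))"
```

```text
1 hinge [0.6842 0.2629] yaw deg -6.35 ztop,zbar [0.1189 0.1196] bar [0.4775 0.2859 0.1196] bardist 0.557
[0.6 0.4 1.2 0.4 0.7 0.4 0.8 1.  0.2 1.2 0.5 0.3]
2 hinge [ 0.6794 -0.1681] yaw deg 2.88 ztop,zbar [0.1151 0.1155] bar [ 0.4717 -0.1786  0.1155] bardist 0.504
[0.6 0.2 0.8 0.4 0.8 0.7 0.7 0.9 0.6 1.  0.3 0.2]
[[-0.896  0.444 -0.   ]
 [ 0.444  0.896 -0.   ]
 [-0.    -0.    -1.   ]]
```

>>> {"method": "drive_tool", "body": {"rows": [[0,0,7,0,0,0,0.45],[0,0,7,0,0,0,0.45],[0,0,7,0,0,0,0.45],[0,0,7,0,0,0,0.45],[0,0,7,0,0,0,0.45],[0,0,7,0,0,0,0.45],[0,0,7,0,0,0,0.45],[0,0,7,0,0,0,0.45]], "force": 30}}

```text
time: 1.07
tool_pos: [0.2995, 0.6049, 0.2313]
tcp_rot: [2.075, 2.359, 0.0]
wrist_force: [-0.8, 1.0, -0.5]
width: 0.451
grip_force: 0.0
```

>>> {"method": "drive_tool", "body": {"rows": [[0,0,7,0,0,0,0.45],[0,0,7,0,0,0,0.45],[0,0,0,-0.02,0.014,0,0.45],[0,0,0,-0.035,0.025,0,0.45],[0,0,0,-0.035,0.025,0,0.45],[0,0,0,-0.035,0.025,0,0.45],[0,0,0,-0.035,0.025,0,0.45],[0,0,0,-0.035,0.025,0,0.45]]}}

```text
time: 1.73
tool_pos: [0.4134, 0.3999, 0.2315]
tcp_rot: [2.34, 2.096, 0.001]
wrist_force: [-0.4, 0.9, -1.2]
width: 0.447
grip_force: 0.0
```

>>> {"method": "drive_tool", "body": {"rows": [[0,0,0,-0.035,0.025,0,0.45],[0,0,0,-0.035,0.025,0,0.45],[0,0,0,-0.031,0.023,0,0.45],[0,0,0,0,0,0.02,0.45],[0,0,0,0,0,0.02,0.45],[0,0,0,0,0,0,0.45],[0,0,0,0,0,0,0.45],[0,0,0,0,0,0,0.45]]}}

```text
time: 2.4
tool_pos: [0.4731, 0.296, 0.1921]
tcp_rot: [2.34, 2.096, 0.001]
wrist_force: [-0.3, 0.7, -0.4]
width: 0.453
grip_force: 0.0
```

```bash
python3 - <<'E'
from h import *
s=status.read_state();Rt=R.from_rotvec(s['tcp_rot']).as_matrix();print(s['time'],s['tool_pos'],Rt.round(3),s['width'])
p=read_camera("wrist");save(p,"w1");print(p["intrinsics"],p["mount"])
for b,z in(((.4775,.2859,.1196),0),):
    print("local delta",(Rt.T@(np.array(b)-s['tool_pos'])).round(4))
    T=np.eye(4);T[:3,:3]=Rt;T[:3,3]=s['tool_pos'];q=dict(p);q["world_from_camera"]=T@np.array(p["mount"])
    th=np.radians(-6.35);u=np.array([-np.sin(th),np.cos(th),0])
    print("bar ends px",proj(q,np.array(b)-.052*u),proj(q,np.array(b)+.052*u))
E
```

```text
2.4 [0.47314877 0.29598449 0.19209938] [[ 0.11   0.994  0.001]
 [ 0.994 -0.11   0.   ]
 [ 0.     0.001 -1.   ]] 0.453310152177367
[[305.83957381   0.         319.15615491]
 [  0.         305.83957381 202.90884714]
 [  0.           0.           1.        ]] [[ 1.58444223e-03  9.58550417e-01  2.84918563e-01  7.13352427e-02]
 [ 9.99998573e-01 -1.68572130e-03  1.10238131e-04  1.04090471e-03]
 [ 5.85962098e-04  2.84917982e-01 -9.58551720e-01 -1.43300295e-01]
 [ 0.00000000e+00  0.00000000e+00  0.00000000e+00  1.00000000e+00]]
local delta [-0.0096  0.0054  0.0725]
bar ends px [324.44955833 285.31825643] [325.49985513 154.89881259]
```

View pics/w1.png

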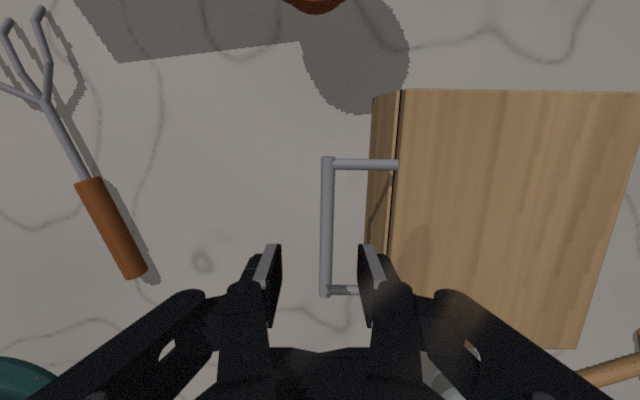

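The bar is at (327,158)–(325,295), about 5 mm from the prediction along its length and well centred across. I'll descend and grip.

>>> {"method": "drive_tool", "body": {"rows": [[0,0,0,-0.007,0.003,0.01,0.45],[0,0,0,-0.007,0.003,0.02,0.45],[0,0,0,0,0,0.02,0.45],[0,0,0,0,0,0.02,0.45],[0,0,0,0,0,0.014,0.45],[0,0,0,0,0,0.006,0.45],[0,0,0,0,0,0,0.45],[0,0,0,0,0,0,0.3]]}}

```text
time: 3.12
tool_pos: [0.4776, 0.2811, 0.1017]
tcp_rot: [2.34, 2.096, 0.001]
wrist_force: [0.1, 0.2, 0.4]
width: 0.323
grip_force: 0.0
```

>>> {"method": "drive_tool", "body": {"rows": [[0,0,0,0,0,0,0],[0,0,0,0,0,0,0],[0,0,0,0,0,0,0],[0,0,0,0,0,0,0],[0,0,0,0,0,0,0],[0,0,0,0,0,0,0]], "force": 30}}

```text
time: 3.62
tool_pos: [0.4769, 0.2816, 0.1025]
tcp_rot: [-2.34, -2.094, -0.001]
wrist_force: [-5.1, 1.4, 3.5]
width: 0.105
grip_force: 29.4
```

>>> {"method": "drive_tool", "body": {"rows": [[0,0,0,0,0.0007,-0.003,0],[0,0,0,0,0.0007,-0.0054,0],[0,0,0,0,0.0007,-0.0054,0],[0,0,0,0,0.0007,-0.0054,0],[0,0,0,0,0.0007,-0.0054,0],[0,0,0,0,0.0007,-0.0054,0],[0,0,0,0,0.0007,-0.0024,0]]}}

```text
time: 4.2
tool_pos: [0.4798, 0.2809, 0.133]
tcp_rot: [-2.339, -2.092, 0.005]
wrist_force: [-7.3, 5.3, -4.3]
width: 0.105
grip_force: 29.3
```

>>> {"method": "drive_tool", "body": {"rows": [[0,0,0,0,0.0015,-0.0052,0],[0,0,0,0,0.0015,-0.0052,0],[0,0,0,0,0.0015,-0.0052,0],[0,0,0,0,0.0015,-0.0052,0],[0,0,0,0,0.0015,-0.0052,0],[0,0,0,0,0.0015,-0.0052,0]]}}

```text
time: 4.7
tool_pos: [0.4872, 0.28, 0.1633]
tcp_rot: [-2.337, -2.091, 0.009]
wrist_force: [-9.1, 4.8, -4.3]
width: 0.104
grip_force: 29.1
```

>>> {"method": "drive_tool", "body": {"rows": [[0,0,0,0,0.0023,-0.0049,0],[0,0,0,0,0.0023,-0.0049,0],[0,0,0,0,0.0023,-0.0049,0],[0,0,0,0,0.0023,-0.0049,0],[0,0,0,0,0.0023,-0.0049,0],[0,0,0,0,0.0023,-0.0049,0]]}}

```text
time: 5.2
tool_pos: [0.4992, 0.2786, 0.1927]
tcp_rot: [-2.335, -2.089, 0.014]
wrist_force: [-15.2, 4.3, -0.4]
width: 0.105
grip_force: 29.3
```

>>> {"method": "drive_tool", "body": {"rows": [[0,0,0,0,0.0031,-0.0045,0],[0,0,0,0,0.0031,-0.0045,0],[0,0,0,0,0.0031,-0.0045,0],[0,0,0,0,0.0031,-0.0045,0],[0,0,0,0,0.0031,-0.0045,0],[0,0,0,0,0.0031,-0.0045,0]]}}

```text
time: 5.7
tool_pos: [0.5168, 0.2765, 0.2206]
tcp_rot: [-2.334, -2.089, 0.017]
wrist_force: [-19.3, 2.9, 4.5]
width: 0.101
grip_force: 29.5
```

>>> {"method": "drive_tool", "body": {"rows": [[0,0,0,0,0.0037,-0.0039,0],[0,0,0,0,0.0037,-0.0039,0],[0,0,0,0,0.0037,-0.0039,0],[0,0,0,0,0.0037,-0.0039,0],[0,0,0,0,0.0037,-0.0039,0],[0,0,0,0,0.0037,-0.0039,0],[0,0,0,0,0,0,0],[0,0,0,0,0,0,0]]}}

```text
time: 6.37
tool_pos: [0.5426, 0.2734, 0.2458]
tcp_rot: [-2.338, -2.093, 0.007]
wrist_force: [-11.3, -0.4, 5.2]
width: 0.103
grip_force: 29.2
```

>>> {"method": "drive_tool", "body": {"rows": [[0,0,0,0,0,0,0.45],[0,0,0,0,0,0,0.45],[0,0,0,0,0,0,0.45],[0,0,0,0,0,-0.015,0.45],[0,0,0,0,0,-0.025,0.45],[0,0,0,0,0,-0.025,0.45],[0,0,0,0,0,-0.015,0.45],[0,0,0,0,0,0,0.45]]}}

```text
time: 7.03
tool_pos: [0.548, 0.2741, 0.3301]
tcp_rot: [2.339, 2.093, 0.014]
wrist_force: [-0.7, 0.2, 1.7]
width: 0.449
grip_force: 0.0
```

```bash
python3 - <<'E'
from h import *
s=status.read_state();print(s['time'],s['tool_pos'])
p=read_camera("side");save(p,"s1")
E
```

```text
7.0333 [0.548016   0.27410213 0.33005729]
```

>>> {"method": "drive_tool", "body": {"rows": [[0,0,0,-0.02,-0.01,0,0.45],[0,0,0,-0.035,-0.01,0,0.45],[0,0,0,-0.035,-0.01,0,0.45],[0,0,0,-0.035,-0.01,0,0.45],[0,0,0,-0.035,-0.01,0,0.45],[0,0,0,-0.035,-0.01,0,0.45],[0,0,0,-0.035,0,0,0.45],[0,0,0,-0.035,0,0,0.45]]}}

```text
time: 7.75
tool_pos: [0.4549, 0.0151, 0.3228]
tcp_rot: [-2.34, -2.095, 0.002]
wrist_force: [0.4, -0.5, 0.0]
width: 0.451
grip_force: 0.0
```

```bash
python3 - <<'E'
from h import *
s=status.read_state();print(s['time'],s['tool_pos'])
p=read_camera("side");save(p,"s2")
a=cv2.imread("pics/s1.png");b=cv2.imread("pics/s2.png")
c=lambda im:cv2.resize(im[60:260,230:430],(400,400),interpolation=cv2.INTER_CUBIC)
cv2.imwrite("pics/s12.png",np.hstack([c(a),c(b)]))
Rt=R.from_rotvec(s['tcp_rot']).as_matrix()
print("local delta to bar2",(Rt.T@(np.array([.4717,-.1786,.1155])-s['tool_pos'])).round(4),Rt.round(3))
E
```

```text
7.75 [0.45494839 0.01514417 0.32283088]
local delta to bar2 [-0.1906  0.0383  0.2074] [[ 0.11   0.994 -0.002]
 [ 0.994 -0.11  -0.   ]
 [-0.    -0.002 -1.   ]]
```

View pics/s12.png

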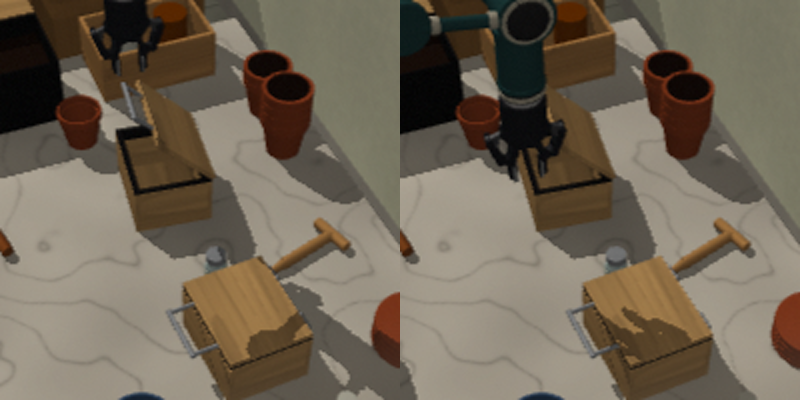

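The lid of box 1 (left crop, around (150,110)) stands half open after release. I'm continuing to box 2 while time passes.

>>> {"method": "drive_tool", "body": {"rows": [[0,0,-4.6,0,0,0,0.45],[0,0,-4.6,0,0,0,0.45],[0,0,0,-0.035,0.001,0,0.45],[0,0,0,-0.035,0.001,0,0.45],[0,0,0,-0.035,0.001,0,0.45],[0,0,0,-0.035,0.001,0.01,0.45],[0,0,0,-0.035,0.001,0.02,0.45],[0,0,0,-0.019,0.002,0.03,0.45]]}}

```text
time: 8.47
tool_pos: [0.4744, -0.1807, 0.2654]
tcp_rot: [2.164, 2.27, 0.0]
wrist_force: [-0.5, 0.2, -0.6]
width: 0.45
grip_force: 0.0
```

>>> {"method": "drive_tool", "body": {"rows": [[0,0,0,0,0,0.03,0.45],[0,0,0,0,0,0.03,0.45],[0,0,0,0,0,0.02,0.45],[0,0,0,0,0,0,0.45],[0,0,0,0,0,0,0.45]]}}

```text
time: 8.88
tool_pos: [0.4714, -0.1761, 0.1822]
tcp_rot: [-2.162, -2.272, 0.003]
wrist_force: [-0.4, 0.2, -0.2]
width: 0.448
grip_force: 0.0
```

```bash
python3 - <<'E'
from h import *
s=status.read_state();Rt=R.from_rotvec(s['tcp_rot']).as_matrix();print(s['time'],s['tool_pos'],Rt.round(3))
p=read_camera("wrist");b=np.array([.4717,-.1786,.1155])
print("local delta",(Rt.T@(b-s['tool_pos'])).round(4))
T=np.eye(4);T[:3,:3]=Rt;T[:3,3]=s['tool_pos'];q=dict(p);q["world_from_camera"]=T@np.array(p["mount"])
th=np.radians(2.88);u=np.array([-np.sin(th),np.cos(th),0])
e=[proj(q,b-.055*u),proj(q,b+.055*u)];print(e)
p2=read_camera("side")
A=p["color"][100:400,200:500].copy();
for x in e: cv2.circle(A,(int(x[0]-200),int(x[1]-100)),3,(255,0,0),1)
B=cv2.resize(p2["color"][60:210,230:380],(300,300),interpolation=cv2.INTER_CUBIC)
cv2.imwrite("pics/w2.png",cv2.cvtColor(np.hstack([A,B]),cv2.COLOR_RGB2BGR))
E
```

```text
8.8833 [ 0.47144494 -0.17609029  0.18216121] [[-0.05   0.999 -0.005]
 [ 0.999  0.05   0.002]
 [ 0.002 -0.005 -1.   ]]
local delta [-0.0027  0.0004  0.0667]
[array([318.58577259, 284.87413068]), array([318.66143627, 141.12127338])]
```

View pics/w2.png

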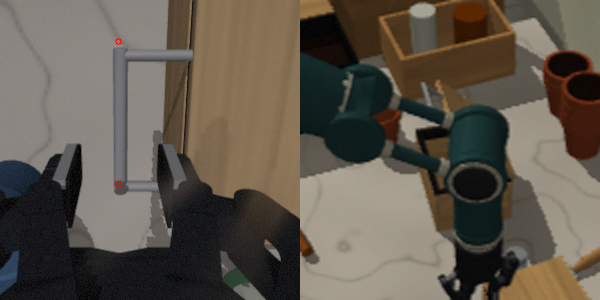

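```bash
python3 - <<'E'
from h import *
p=read_camera("scene")
print(cast(p,(221,200),.1), cast(p,(204,200),.1),cast(p,(238,200),.1))
E
```

```text
[ 0.35108778 -0.30966003  0.1       ] [ 0.31595923 -0.35766379  0.1       ] [ 0.38618543 -0.26169851  0.1       ]
```

The bar is nearly where predicted (about 4 mm off along its length), lid 1 still stands open, and the blue pot is clear by about 9 cm. I'll grip and lift lid 2.

>>> {"method": "drive_tool", "body": {"rows": [[0,0,0,-0.003,0.0005,0.01,0.45],[0,0,0,-0.0035,0.0005,0.02,0.45],[0,0,0,0,0,0.02,0.45],[0,0,0,0,0,0.018,0.45],[0,0,0,0,0,0.01,0.45],[0,0,0,0,0,0.005,0.45],[0,0,0,0,0,0,0.45],[0,0,0,0,0,0,0.3]]}}

```text
time: 9.7
tool_pos: [0.4752, -0.1835, 0.1024]
tcp_rot: [2.164, 2.275, 0.001]
wrist_force: [-0.3, 0.0, -0.5]
width: 0.32
grip_force: 0.0
```

>>> {"method": "drive_tool", "body": {"rows": [[0,0,0,0,0,0,0],[0,0,0,0,0,0,0],[0,0,0,0,0,0,0],[0,0,0,0,0,0,0],[0,0,0,0,0,0,0],[0,0,0,0,0,0,0]], "force": 30}}

```text
time: 10.2
tool_pos: [0.4723, -0.1837, 0.1023]
tcp_rot: [-2.163, -2.275, 0.006]
wrist_force: [-8.5, -1.4, 3.8]
width: 0.098
grip_force: 29.5
```

>>> {"method": "drive_tool", "body": {"rows": [[0,0,0,0,0.0002,-0.003,0],[0,0,0,0,0.0002,-0.0054,0],[0,0,0,0,0.0002,-0.0054,0],[0,0,0,0,0.0002,-0.0054,0],[0,0,0,0,0.0002,-0.0054,0],[0,0,0,0,0.0002,-0.0054,0],[0,0,0,0,0.0002,-0.0024,0]]}}

```text
time: 10.78
tool_pos: [0.4756, -0.1835, 0.1351]
tcp_rot: [2.165, 2.276, -0.001]
wrist_force: [-4.8, -2.9, -1.9]
width: 0.099
grip_force: 29.3
```

>>> {"method": "drive_tool", "body": {"rows": [[0,0,0,0,0.0015,-0.0052,0],[0,0,0,0,0.0015,-0.0052,0],[0,0,0,0,0.0015,-0.0052,0],[0,0,0,0,0.0015,-0.0052,0],[0,0,0,0,0.0015,-0.0052,0],[0,0,0,0,0.0015,-0.0052,0]]}}

```text
time: 11.28
tool_pos: [0.4834, -0.183, 0.1655]
tcp_rot: [-2.164, -2.275, 0.004]
wrist_force: [-6.1, -2.5, -1.8]
width: 0.104
grip_force: 29.1
```

>>> {"method": "drive_tool", "body": {"rows": [[0,0,0,0,0.0023,-0.0049,0],[0,0,0,0,0.0023,-0.0049,0],[0,0,0,0,0.0023,-0.0049,0],[0,0,0,0,0.0023,-0.0049,0],[0,0,0,0,0.0023,-0.0049,0],[0,0,0,0,0.0023,-0.0049,0]]}}

```text
time: 11.78
tool_pos: [0.4959, -0.1824, 0.195]
tcp_rot: [-2.162, -2.273, 0.007]
wrist_force: [-11.1, -2.5, 1.2]
width: 0.103
grip_force: 29.2
```

>>> {"method": "drive_tool", "body": {"rows": [[0,0,0,0,0.0031,-0.0045,0],[0,0,0,0,0.0031,-0.0045,0],[0,0,0,0,0.0031,-0.0045,0],[0,0,0,0,0.0031,-0.0045,0],[0,0,0,0,0.0031,-0.0045,0],[0,0,0,0,0.0031,-0.0045,0]]}}

```text
time: 12.28
tool_pos: [0.5138, -0.1816, 0.2227]
tcp_rot: [-2.162, -2.273, 0.009]
wrist_force: [-14.6, -3.1, 5.1]
width: 0.103
grip_force: 29.3
```

>>> {"method": "drive_tool", "body": {"rows": [[0,0,0,0,0.0037,-0.0039,0],[0,0,0,0,0.0037,-0.0039,0],[0,0,0,0,0.0037,-0.0039,0],[0,0,0,0,0.0037,-0.0039,0],[0,0,0,0,0.0037,-0.0039,0],[0,0,0,0,0.0037,-0.0039,0],[0,0,0,0,0,0,0],[0,0,0,0,0,0,0]]}}

```text
time: 12.95
tool_pos: [0.5392, -0.1804, 0.2482]
tcp_rot: [2.164, 2.275, -0.001]
wrist_force: [-9.1, -1.8, 8.4]
width: 0.098
grip_force: 29.5
```

>>> {"method": "drive_tool", "body": {"rows": [[0,0,0,0,0,0,0.45],[0,0,0,0,0,0,0.45],[0,0,0,0,0,0,0.45],[0,0,0,0,0,-0.015,0.45],[0,0,0,0,0,-0.025,0.45],[0,0,0,0,0,-0.025,0.45],[0,0,0,0,0,-0.03,0.45],[0,0,0,0,0,-0.015,0.45]]}}

```text
time: 13.62
tool_pos: [0.5411, -0.1801, 0.3595]
tcp_rot: [2.161, 2.273, 0.005]
wrist_force: [1.0, -0.1, 0.7]
width: 0.451
grip_force: 0.0
```

```bash
python3 - <<'E'
from h import *
s=status.read_state();print(s['time'],s['tool_pos'])
p=read_camera("side");save(p,"s3");cv2.imwrite("pics/s3c.png",cv2.resize(cv2.imread("pics/s3.png")[60:260,230:430],(400,400),interpolation=cv2.INTER_CUBIC))
E
```

```text
13.6167 [ 0.54112594 -0.1800588   0.35949136]
```

>>> {"method": "drive_tool", "body": {"rows": [[0,0,0,0,-0.02,0,0.3],[0,0,0,0,-0.02,0,0],[0,0,0,0,-0.02,0,0],[0,0,0,0,-0.02,0,0],[0,0,0,0,-0.02,0,0],[0,0,0,0,0,0,0],[0,0,0,0,0,0,0],[0,0,0,0,0,0,0]]}}

```text
time: 14.33
tool_pos: [0.4403, -0.1849, 0.355]
tcp_rot: [2.165, 2.275, 0.002]
wrist_force: [-0.7, -0.9, 0.2]
width: -0.003
grip_force: 0.0
```

```bash
python3 - <<'E'
from h import *
s=status.read_state();print(s['time'],s['tool_pos'])
p=read_camera("side");save(p,"s4")
c=lambda n:cv2.resize(cv2.imread(f"pics/{n}.png")[60:260,230:430],(400,400),interpolation=cv2.INTER_CUBIC)
cv2.imwrite("pics/s34.png",np.hstack([c("s3"),c("s4")]))
E
```

```text
14.3333 [ 0.44027256 -0.18489546  0.35504169]
```

View pics/s34.png

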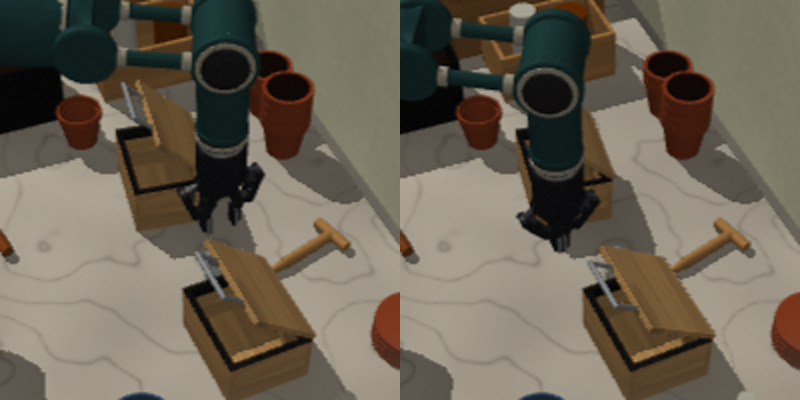

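Lid 1's bar has not moved since its release, while lid 2 has clearly sunk between the two shots (its bar went from (215,270) to (607,285) in the crops), so box 2 is the slack one. I'll wait above it for it to shut.

>>> {"method": "drive_tool", "body": {"rows": [[0,0,0,0,0,0,0],[0,0,0,0,0,0,0],[0,0,0,0,0,0,0],[0,0,0,0,0,0,0],[0,0,0,0,0,0,0],[0,0,0,0,0,0,0],[0,0,0,0,0,0,0],[0,0,0,0,0,0,0]]}}

```text
time: 15.05
tool_pos: [0.4395, -0.185, 0.3551]
tcp_rot: [2.165, 2.276, 0.0]
wrist_force: [-0.6, 0.1, -0.5]
width: -0.001
grip_force: 0.0
```

>>> {"method": "drive_tool", "body": {"rows": [[0,0,0,0,0,0,0],[0,0,0,0,0,0,0],[0,0,0,0,0,0,0],[0,0,0,0,0,0,0],[0,0,0,0,0,0,0],[0,0,0,0,0,0,0],[0,0,0,0,0,0,0],[0,0,0,0,0,0,0]]}}

```text
time: 15.72
tool_pos: [0.4395, -0.185, 0.3551]
tcp_rot: [-2.165, -2.276, 0.0]
wrist_force: [-0.7, 0.0, 0.5]
width: -0.003
grip_force: 0.0
```

>>> {"method": "drive_tool", "body": {"rows": [[0,0,0,0,0,0,0],[0,0,0,0,0,0,0],[0,0,0,0,0,0,0],[0,0,0,0,0,0,0],[0,0,0,0,0,0,0],[0,0,0,0,0,0,0],[0,0,0,0,0,0,0],[0,0,0,0,0,0,0]]}}

```text
time: 16.38
tool_pos: [0.4396, -0.185, 0.3551]
tcp_rot: [2.165, 2.276, -0.0]
wrist_force: [-1.1, 0.2, -0.1]
width: -0.002
grip_force: 0.0
```

>>> {"method": "drive_tool", "body": {"rows": [[0,0,0,0,0,0,0],[0,0,0,0,0,0,0],[0,0,0,0,0,0,0],[0,0,0,0,0,0,0],[0,0,0,0,0,0,0],[0,0,0,0,0,0,0],[0,0,0,0,0,0,0],[0,0,0,0,0,0,0]]}}

```text
time: 17.05
tool_pos: [0.4396, -0.185, 0.3551]
tcp_rot: [2.165, 2.276, 0.0]
wrist_force: [-0.0, 0.6, 0.6]
width: -0.002
grip_force: 0.0
```

>>> {"method": "drive_tool", "body": {"rows": [[0,0,0,0,0,0,0],[0,0,0,0,0,0,0],[0,0,0,0,0,0,0],[0,0,0,0,0,0,0],[0,0,0,0,0,0,0],[0,0,0,0,0,0,0],[0,0,0,0,0,0,0],[0,0,0,0,0,0,0]]}}

```text
time: 17.72
tool_pos: [0.4395, -0.185, 0.3551]
tcp_rot: [-2.165, -2.276, 0.0]
wrist_force: [-0.4, -0.3, -0.4]
width: -0.001
grip_force: 0.0
```

>>> {"method": "drive_tool", "body": {"rows": [[0,0,0,0,0,0,0],[0,0,0,0,0,0,0],[0,0,0,0,0,0,0],[0,0,0,0,0,0,0],[0,0,0,0,0,0,0],[0,0,0,0,0,0,0],[0,0,0,0,0,0,0],[0,0,0,0,0,0,0]]}}

```text
time: 18.38
tool_pos: [0.4395, -0.185, 0.3551]
tcp_rot: [-2.165, -2.276, 0.0]
wrist_force: [0.8, 0.0, 0.8]
width: -0.005
grip_force: 0.0
```

>>> {"method": "drive_tool", "body": {"rows": [[0,0,0,0,0,0,0],[0,0,0,0,0,0,0],[0,0,0,0,0,0,0],[0,0,0,0,0,0,0],[0,0,0,0,0,0,0],[0,0,0,0,0,0,0],[0,0,0,0,0,0,0],[0,0,0,0,0,0,0]]}}

```text
time: 19.05
tool_pos: [0.4396, -0.185, 0.3551]
tcp_rot: [2.165, 2.276, -0.0]
wrist_force: [-0.6, 0.5, 0.5]
width: 0.004
grip_force: 0.0
```

```bash
python3 - <<'E'
from h import *
s=status.read_state();print(s['time'],s['tool_pos'],s['wrist_force'])
p=read_camera("side");save(p,"s5")
r=lambda n:cv2.imread(f"pics/{n}.png").astype(int)
print("box2 diff to shut",np.abs(r("s5")-r("side0"))[185:262,310:390].mean(), "s4:",np.abs(r("s4")-r("side0"))[185:262,310:390].mean())
c=lambda n:cv2.resize(cv2.imread(f"pics/{n}.png")[60:260,230:430],(400,400),interpolation=cv2.INTER_CUBIC)
cv2.imwrite("pics/s5c.png",np.hstack([c("side0"),c("s5")]))
Rt=R.from_rotvec(s['tcp_rot']).as_matrix()
print((Rt.T@(np.array([.545,-.179,.125])-s['tool_pos'])).round(4))
E
```

```text
19.05 [ 0.43955228 -0.18499576  0.35508926] [-0.62605065  0.52148333  0.45551001]
box2 diff to shut 15.174188311688312 s4: 27.295238095238094
[0.0007 0.1056 0.2301]
```

View pics/s5c.png

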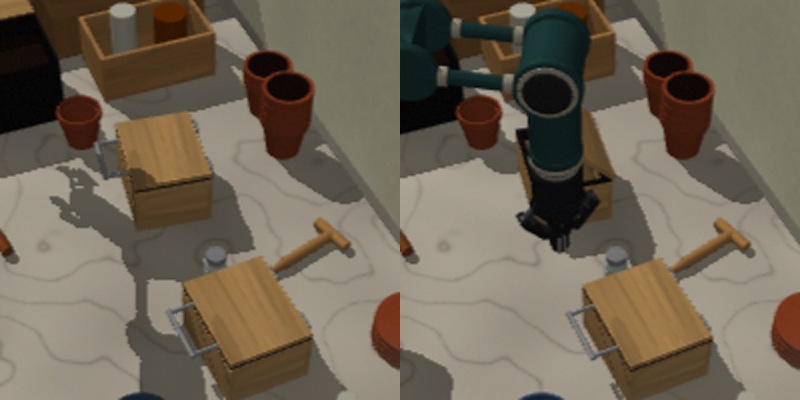

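Lid 2 (crop, around (645,310)) lies shut just as in the first picture. Now I'll move over the press point.

>>> {"method": "drive_tool", "body": {"rows": [[0,0,0,0,0.02,0,0],[0,0,0,0,0.028,0.02,0],[0,0,0,0.001,0.028,0.03,0],[0,0,0,0,0.02,0.03,0],[0,0,0,0,0.01,0.035,0],[0,0,0,0,0,0.035,0],[0,0,0,0,0,0.03,0],[0,0,0,0,0,0.02,0]]}}

```text
time: 19.77
tool_pos: [0.5435, -0.1778, 0.1509]
tcp_rot: [-2.162, -2.273, 0.003]
wrist_force: [-0.4, -1.2, -1.0]
width: 0.002
grip_force: 0.0
```

>>> {"method": "drive_tool", "body": {"rows": [[0,0,0,0,0,0.01,0],[0,0,0,0,0,0.003,0],[0,0,0,0,0,0,0],[0,0,0,0,0,0,0]]}}

```text
time: 20.1
tool_pos: [0.5466, -0.1792, 0.1438]
tcp_rot: [2.164, 2.274, 0.002]
wrist_force: [-0.1, 0.8, 0.3]
width: 0.001
grip_force: 0.0
```

>>> {"method": "drive_tool", "body": {"rows": [[0,0,0,0,0,0.0025,0],[0,0,0,0,0,0.0025,0],[0,0,0,0,0,0.002,0],[0,0,0,0,0,0.001,0],[0,0,0,0,0,0,0]]}}

```text
time: 20.52
tool_pos: [0.5452, -0.1787, 0.134]
tcp_rot: [-2.165, -2.276, 0.0]
wrist_force: [-0.6, -0.6, -0.1]
width: -0.002
grip_force: 0.0
```

>>> {"method": "drive_tool", "body": {"rows": [[0,0,0,0,0,0.0012,0],[0,0,0,0,0,0.0012,0],[0,0,0,0,0,0.0012,0],[0,0,0,0,0,0.0012,0],[0,0,0,0,0,0.0012,0],[0,0,0,0,0,0.0006,0],[0,0,0,0,0,0.0006,0],[0,0,0,0,0,0.0006,0]]}}

```text
time: 21.18
tool_pos: [0.5454, -0.1787, 0.1262]
tcp_rot: [-2.165, -2.276, 0.0]
wrist_force: [-0.4, -0.4, -0.3]
width: 0.002
grip_force: 0.0
```

>>> {"method": "drive_tool", "body": {"rows": [[0,0,0,0,0,0.0006,0],[0,0,0,0,0,0.0006,0],[0,0,0,0,0,0.0006,0],[0,0,0,0,0,0.0006,0],[0,0,0,0,0,0.0006,0],[0,0,0,0,0,0.0006,0]]}}

```text
time: 21.68
tool_pos: [0.5454, -0.1788, 0.1226]
tcp_rot: [2.165, 2.276, -0.0]
wrist_force: [-0.6, 0.3, -0.1]
width: -0.003
grip_force: 0.0
```

>>> {"method": "drive_tool", "body": {"rows": [[0,0,0,0,0,0.0006,0],[0,0,0,0,0,0.0006,0],[0,0,0,0,0,0.0006,0],[0,0,0,0,0,0.0006,0],[0,0,0,0,0,0.0006,0],[0,0,0,0,0,0.0006,0]]}}

```text
time: 22.18
tool_pos: [0.5454, -0.1787, 0.119]
tcp_rot: [-2.165, -2.276, 0.0]
wrist_force: [-0.6, -0.4, 0.1]
width: 0.0
grip_force: 0.0
```

>>> {"method": "drive_tool", "body": {"rows": [[0,0,0,0,0,0.0006,0],[0,0,0,0,0,0.0006,0],[0,0,0,0,0,0.0006,0],[0,0,0,0,0,0.0006,0]]}}

```text
time: 22.52
tool_pos: [0.5455, -0.1788, 0.118]
tcp_rot: [2.165, 2.276, -0.0]
wrist_force: [-5.0, 1.7, 11.3]
width: 0.003
grip_force: 5.3
```

>>> {"method": "drive_tool", "body": {"rows": [[0,0,0,0,0,0,0],[0,0,0,0,0,0,0]]}}

```text
time: 22.68
tool_pos: [0.5454, -0.1787, 0.118]
tcp_rot: [2.165, 2.276, -0.0]
wrist_force: [-3.1, 0.5, 7.6]
width: 0.001
grip_force: 3.9
```

>>> {"method": "drive_tool", "body": {"rows": [[0,0,0,0,0,0.0003,0],[0,0,0,0,0,0.0003,0],[0,0,0,0,0,0.0003,0]]}}

```text
time: 22.93
tool_pos: [0.5455, -0.1788, 0.1179]
tcp_rot: [2.165, 2.276, 0.0]
wrist_force: [-5.8, 1.9, 12.7]
width: -0.001
grip_force: 6.6
```

>>> {"method": "drive_tool", "body": {"rows": [[0,0,0,0,0,0.0003,0],[0,0,0,0,0,0.0003,0],[0,0,0,0,0,0.0003,0]]}}

```text
time: 23.18
tool_pos: [0.5455, -0.1788, 0.1178]
tcp_rot: [2.165, 2.276, 0.0]
wrist_force: [-7.4, 2.7, 17.1]
width: 0.001
grip_force: 8.6
```

>>> {"method": "drive_tool", "body": {"rows": [[0,0,0,0,0,0,0],[0,0,0,0,0,0,0],[0,0,0,0,0,0,0],[0,0,0,0,0,0,0],[0,0,0,0,0,0,0],[0,0,0,0,0,0,0]]}}

```text
time: 23.68
tool_pos: [0.5455, -0.1788, 0.1178]
tcp_rot: [2.165, 2.276, 0.0]
wrist_force: [-7.3, 2.4, 15.8]
width: -0.001
grip_force: 7.9
```

```bash
python3 - <<'E'
from h import *
s=status.read_state();print(s['time'],s['tool_pos'],s['wrist_force'],s['torque'],s['joint_vel'].round(4))
p=read_camera("side");save(p,"s6");q=read_camera("scene");save(q,"c6")
c=lambda n,x,y:cv2.resize(cv2.imread(f"pics/{n}.png")[y:y+80,x:x+106],(400,300),interpolation=cv2.INTER_CUBIC)
cv2.imwrite("pics/cmp.png",np.vstack([np.hstack([c("s5",295,185),c("s6",295,185)]),np.hstack([c("scene0",240,190),c("c6",240,190)])]))
print("top-face px shift per mm:",proj(p,(.6,-.2,.115))-proj(p,(.6,-.2,.116)))
E
```

```text
23.6833 [ 0.5455107  -0.17877679  0.11781782] [-7.2665347   2.40948607 15.84186257] [ 0.42524107  1.17933559 -0.01911053] [ 0.     -0.0003  0.0005  0.0008 -0.0001 -0.0004]
top-face px shift per mm: [-0.013554    0.17300854]
```

View pics/cmp.png

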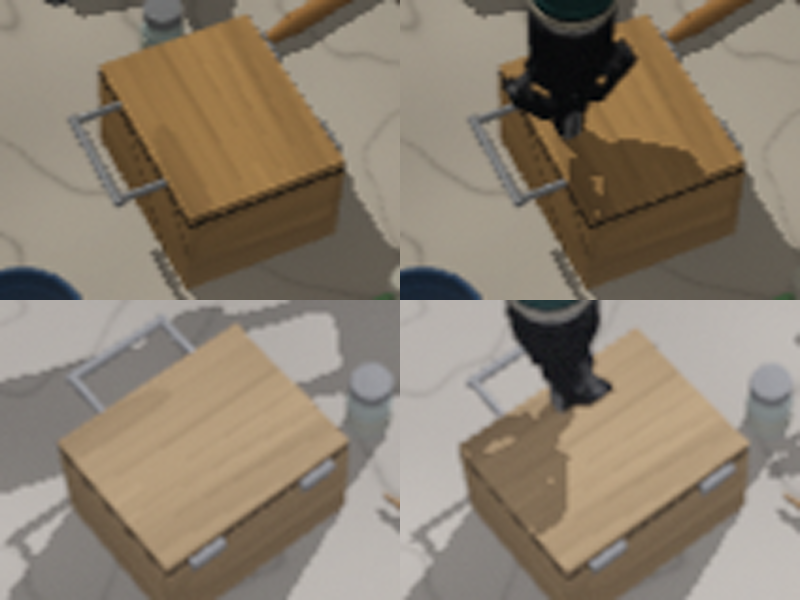

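```bash
python3 - <<'E'
from h import *
def g(n): return cv2.cvtColor(cv2.imread(f"pics/{n}.png"),cv2.COLOR_BGR2GRAY).astype(np.float32)
def shift(a,b,x0,y0,x1,y1):
    A=g(a)[y0:y1,x0:x1];W=np.eye(2,3,dtype=np.float32)
    try: cc,W=cv2.findTransformECC(A,g(b)[y0:y1,x0:x1],W,cv2.MOTION_TRANSLATION,(3,100,1e-5),None,3)
    except cv2.error as e: return "fail"
    return round(cc,3),W[:,2].round(2)
# scene: lid right part (edge back-right corner), jar, box lower back side
q=read_camera("scene");print("scene px per mm down",(proj(q,(.65,-.12,.115))-proj(q,(.65,-.12,.116))).round(3))
print("lid right corner",shift("scene0","c6",318,212,338,236))
print("lid back corner",shift("scene0","c6",288,238,338,270))
print("jar",shift("scene0","c6",330,203,345,225))
print("dibber",shift("scene0","c6",345,240,400,285))
print("side s0-s5 bar",shift("side0","s5",308,208,335,245)," s5-s6",shift("s5","s6",308,208,335,245))
print("side s0-s5 back corner",shift("side0","s5",365,200,395,240)," s5-s6",shift("s5","s6",365,205,395,240))
E
```

```text
scene px per mm down [-0.    0.15]
lid right corner (0.678, array([0.38, 0.25], dtype=float32))
lid back corner (0.988, array([-0.24,  0.74], dtype=float32))
jar (0.216, array([ 1.44, -5.63], dtype=float32))
dibber (1.0, array([0.01, 0.01], dtype=float32))
side s0-s5 bar (0.498, array([-1.93, -8.55], dtype=float32))  s5-s6 (0.798, array([0.43, 0.14], dtype=float32))
side s0-s5 back corner (0.999, array([-0.01,  0.89], dtype=float32))  s5-s6 (0.908, array([-0.13, -0.17], dtype=float32))
```

The collar already slid about 5 mm while I was lifting and lowering the lid. It now stops hard under a steady 16 N, with no further motion. I'll hold briefly, then lift off.

>>> {"method": "drive_tool", "body": {"rows": [[0,0,0,0,0,0,0],[0,0,0,0,0,0,0],[0,0,0,0,0,0,0],[0,0,0,0,0,0,0],[0,0,0,0,0,0,0],[0,0,0,0,0,0,0]]}}

```text
time: 24.33
tool_pos: [0.5455, -0.1788, 0.1178]
tcp_rot: [2.165, 2.276, 0.0]
wrist_force: [-7.7, 2.6, 16.3]
width: -0.002
grip_force: 7.9
```

>>> {"method": "drive_tool", "body": {"rows": [[0,0,0,0,0,-0.001,0],[0,0,0,0,0,-0.002,0],[0,0,0,0,0,-0.004,0],[0,0,0,0,0,-0.01,0],[0,0,0,0,0,-0.025,0],[0,0,0,0,0,-0.035,0],[0,0,0,0,0,-0.035,0],[0,0,0,0,0,-0.035,0]]}}

```text
time: 25.0
tool_pos: [0.545, -0.1786, 0.2635]
tcp_rot: [-2.165, -2.276, 0.0]
wrist_force: [1.0, -0.3, -0.1]
width: 0.0
grip_force: 0.0
```

>>> {"method": "drive_tool", "body": {"rows": [[0,0,0,0,-0.03,-0.02,0],[0,0,0,0,-0.035,0,0],[0,0,0,0,-0.03,0,0],[0,0,0,0,-0.01,0,0],[0,0,0,0,0,0,0],[0,0,0,0,0,0,0]]}}

```text
time: 25.5
tool_pos: [0.4408, -0.1841, 0.2824]
tcp_rot: [2.165, 2.274, 0.001]
wrist_force: [0.1, 0.6, 0.3]
width: -0.001
grip_force: 0.0
```

```bash
python3 - <<'E'
from h import *
s=status.read_state();print(s['time'],s['tool_pos'],s['wrist_force'])
p=read_camera("scene");save(p,"c7")
p=read_camera("side");save(p,"s7")
a=cv2.imread("pics/c7.png")[110:300,190:443];b=cv2.imread("pics/s7.png")[70:260,230:483]
cv2.imwrite("pics/fin.png",cv2.resize(np.hstack([a,b]),(800,300),interpolation=cv2.INTER_CUBIC))
E
```

```text
25.5 [ 0.44078213 -0.18410285  0.2823712 ] [0.11218477 0.60568607 0.3006923 ]
```

View pics/fin.png

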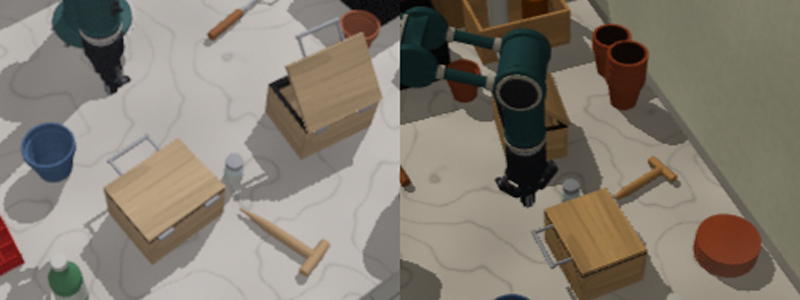

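Lid 1 (left crop, around (335,80)) still stands half open, lid 2 (165,190) is shut, and nothing else has moved.

```bash
python3 -c "
from workcell import workorder
print(workorder.finish_job())"
```

```text
the job is handed in; nothing more can be done
None
```

I handed the job in at about 25.5 s: the left box's lid (y ≈ +0.26) stands half open by itself, and the right, slack one (y ≈ −0.17) sank shut and was held at its hard stop at about 16 N for over a second, though its collar had already slid about 5 mm in during the lift test, before the press.

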